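# Uncover the rack nest and set the rack, the cover and two bottles in their own holders

### The arm

A 7-joint arm with a two-finger parallel gripper is mounted at the origin on a cart in front of the work surface, level with it; the furniture and walls round the work are solid. World frame = base frame: x ahead of the robot, y to its left, z up, the work surface at z = 0. Lengths are in m, angles in rad, forces in N, time in s.
With the tool pointing down it reaches from about 0.4 to 0.85 m from the base axis. Payload 10.4 kg.
Tool frame: the origin (TCP) lies on the centre line of the jaws, within the pads' length; the fingertips stand 11 mm ahead of it and the grasp point (between the pads) lies 8 mm behind it; z points along the fingers, y is the line along which they close (so a half turn about z gives the same grasp; the last joint's range is limited). The gripper opens to 87 mm and grips with 3 to 60 N. Pads are 19 mm wide; open, the fingers measure 117 mm over their backs; the gripper's body (75 mm by 190 mm) begins 51 mm behind the grasp point.
Start: joints at [-1.188, 0.332, -0.065, 1.46, 0.022, 1.35, -0.088], TCP at [0.247, 0.574, 0.234] pointing down, gripper open.
Joint ranges: [-2.6, 2.6], [-0.5, 2.12], [-1.47, 1.34], [0.16, 2.42], [-1.27, 4.41], [0.06, 2.06], [-2.6, 2.6]. Speed limits (rad/s): [2.22, 2.22, 2.79, 2.79, 3.14, 3.14, 3.14].

### API

Orientations are given as a unit quaternion [x, y, z, w].
In Python, from bench import r gives the robot as it stands.
- The arm moves only by the shell command python3 -m pendant 'ROWS' [OPENING] [FORCE]. ROWS is JSON, a list of rows, each a list of 4 numbers: the shift along the tool's x, y, z in m, then the turn about the tool's z in rad. A call has 1 to 8 rows; each row shifts and turns the commanded pose from where the row before left it, along the tool's axes as they then stand; what a row does not reach is not made up. A row lasts 1/12 s, in which the tool goes at most 41.7 mm and 7.16 degrees, less where a joint would pass 70% of its speed; a pose out of reach is approached as far as the arm can. A call with a gripper value outside its range is refused whole. OPENING is the opening, from 0 (shut) to 1 (fully open), set as the call begins (- or left out, the last holds). The fingers move at their own pace and stop on an object; FORCE is the grip in N (left out, the last holds). Time passes only in rows, so rows that do not move let the fingers close. It gives the time, the measured TCP pose, the force, the opening and the grip force at its end, in the units of the state.
- r.read_state(): the state, without advancing time (a new reading comes with each control period).
- r.camera(name): name is "scene" or "top" or "wrist"; returns a dict with "img" (400x640x3 uint8, red, green, blue), "camera_matrix" (3x3 intrinsics, pixels), "xyz" and "attitude" of the camera in the world. Camera axes: x right, y down, z forward; pixel columns grow to the right and rows downward; lengths in m; the calibration is good to about 2 mm. A picture is of the moment at which its call begins. There is no depth.
- r.close_job(): hands the job in; it is judged then, once.
Trained networks look in the newest picture that a camera, given by its name, has taken for a name from the list of things; names that differ only in an ending like _2 or _b are one class to them, and where a whole thing is asked for, a point or a joint stands for the part that bears it (a point fixed in the world has none). Each returns a list of dicts, best first, with "score" (0 to 1); they miss things now and then, are a little off and sometimes report something else, mostly with a low value. They report only what shows in the picture. A call takes as long as a camera call.
- r.outline_of(thing, camera): "mask" (400x640 bool, what is visible of it) and "bbox" ([centre column, centre row, width, height] in pixels, round what is visible of it).
The state is a dict: "time": time; "joint_positions": joint angles; "joint_vel": joint speeds; "joint_torque": joint torques, N m; "ee_pos": TCP position; "eef_rot": TCP orientation; "ft_force": force on the tool from outside, world axes, zero at the start; "torque": the same for the moment, N m; "width": finger opening in m; "grip_force": force on a finger pad.
Only numpy, scipy, OpenCV 4.12 (cv2) and the standard library are available. Lean on these libraries where they do the work, as an engineer would, in place of code of your own. Each camera call takes 0.05 s, during which the arm holds its last target. There are 200 camera calls.

### The job

Set up the sample station for a run. Turn the swing tab on the rack nest fully aside, lift the cover plate out and lay it in the lid rest, then seat the vial rack fully home in the opened nest. Stand each of the two bottles in the cup that fits it, fully down; never tip them over, and leave everything level and let go.

Things in the scene. Friction and masses are not known exactly. Their poses are not given: they have to be found in the camera images.
- rack_nest: Fixed nest for the vial rack: aluminium base 100 x 188 mm, white bevelled rim round a pocket 72 mm (x) by 140 mm (y). Origin: on the worktop under the pocket's centre. Pocket floor at 8 mm height; rim upright to 14 mm, bevelled outward up to 20 mm. A white block at its +y end (top 20 mm) carries the swing tab. At the start the cover plate fills the pocket.
- nest_tab (a joint): Flat dark steel swing tab on the nest, turning about a vertical axis at nest (0, +88 mm), 20.5 to 24.5 mm high. At 0 rad it points to nest -y, its round nose over the end of the cover plate; positive is counter-clockwise from above, the nose going to nest +x. Turns either way to a stop at 1.6 rad; the plate is free beyond 1.2 rad. Stays where left; about 1 N at the pin turns it.
- tab_pin (a point): Thumb pin on the tab's nose, 28 mm from the pivot: upright ribbed pin, 12 mm diameter, rising from the tab to 48 mm height above the worktop; this point is on its axis at 37.5 mm height. It can be pinched or pushed from above.
- cover_plate: Loose aluminium cover plate, 69 mm (x) by 137 mm (y), 11 mm thick, 0.18 kg, in the nest at the start. Centred on top a black bow handle along its y: bar 12 mm wide (x), 62 mm long, from 27 to 37 mm above the underside, on two posts; pinch it across x. Origin: centre of the underside.
- lid_rest: Fixed rest for the cover plate: flat aluminium tray 94 x 162 mm with two black rubber strips and four flared steel corner angles 18 mm high. Origin: on the worktop under its centre. Space between the corners 79 mm (x) by 147 mm (y); the plate lies on the strips at 7 mm height, its long side along the rest's y, either way round.
- vial_rack: Loose white vial rack full of small capped vials, 62 mm (x) by 130 mm (y) by 39 mm high over the caps, 0.16 kg nominal; solid to grasp across its 62 mm side. Origin: centre of the underside. It belongs in the rack nest, long side along the nest's y, either way round.
- reagent_bottle: Loose amber reagent bottle with white cap, body 67 mm diameter, 149 mm high, 0.28 kg nominal; cap and neck 33 mm diameter from 110 to 149 mm height. Origin: centre of the underside. It fits the wide cup only.
- small_bottle: Loose clear bottle with blue cap, body 54 mm diameter, 112 mm high, 0.14 kg nominal; cap and neck 29 mm diameter from 80 to 112 mm height. Origin: centre of the underside. It belongs in the narrow cup.
- wide_cup: Fixed white bottle cup on a round aluminium flange 96 mm across: bore 76 mm, mouth flared to 88 mm at its 40 mm high edge, floor 6 mm above the worktop. Origin: under its centre, on the worktop.
- narrow_cup: Fixed white bottle cup on a round aluminium flange 83 mm across: bore 63 mm, mouth flared to 75 mm at its 40 mm high edge, floor 6 mm above the worktop. Origin: under its centre, on the worktop.

How it is judged:
By the outcome, as a careful person would: the job done as asked, in the order asked, and still so for the second after the job is handed in, with the robot touching nothing.
It also fails if it takes over 128 s, if anything falls off the work surface, if the arm or the gripper's body presses on something with over 40 N, if the wrist force passes 120 N, or if a joint passes its speed limit or range.

## Working session

There is one attempt and no reset: what is moved stays moved. The work goes in short steps, Python scripts to look and compute and a shell command to move; the robot and the scene stay as the last step left them, time stands still between calls to the robot, and variables do not carry over. Pictures are saved under pics/ and viewed, at most 14 in all, crops included, and the job is handed in when it is done.

```bash
ls; mkdir -p pics; cat > h.py <<'E'
from bench import r
import numpy as np, cv2
from scipy.spatial.transform import Rotation as R
def snap(n):
    c=r.camera(n); cv2.imwrite(f'pics/{n}_{int(r.read_state()["time"]*1000)}.png',c['img'][:,:,::-1]); return c
def ray(c,uv):
    K=np.array(c['camera_matrix']); a=np.array(c['attitude'])
    Rm=a if a.shape==(3,3) else R.from_quat(a).as_matrix()
    d=Rm@np.linalg.inv(K)@np.array([uv[0],uv[1],1.]); return np.array(c['xyz']),d
def at_z(c,uv,z):
    o,d=ray(c,uv); return (o+d*(z-o[2])/d[2])
def proj(c,P):
    K=np.array(c['camera_matrix']); a=np.array(c['attitude'])
    Rm=a if a.shape==(3,3) else R.from_quat(a).as_matrix()
    p=(np.atleast_2d(P)-np.array(c['xyz']))@Rm; q=p@K.T; return q[:,:2]/q[:,2:]
E
python3 - <<'E'
from h import *
s=r.read_state(); print(s['time'],s['ee_pos'],s['eef_rot'],s['width'])
names="rack_nest nest_tab tab_pin cover_plate lid_rest vial_rack reagent_bottle small_bottle wide_cup narrow_cup".split()
for cam in ("top","scene"):
    c=snap(cam); print(cam,c['xyz'],c['attitude'],c['camera_matrix'])
    for n in names:
        o=r.outline_of(n,cam)
        for d in o[:2]:
            m=d['mask'].astype(np.uint8); 
            if m.sum()==0: continue
            rect=cv2.minAreaRect(cv2.findNonZero(m))
            print(n,round(d['score'],2),np.round(d['bbox'],1),np.round(rect[0],1),np.round(rect[1],1),round(rect[2],1))
E
ls pics
```

```text
pics
0.0 [0.24657247 0.5738929  0.232732  ] [ 2.01506094e-01  9.79486989e-01 -7.21416830e-04 -1.13436715e-04] 0.08674045133542597
top [ 0.40589088 -0.06720233  1.06082641] [-0.70443993  0.706858   -0.0457704   0.04495801] [[486.11627502   0.         322.81810299]
 [  0.         486.11627502 202.70941149]
 [  0.           0.           1.        ]]
rack_nest 0.55 [348.9 168.4  91.6  51.2] [349.6 168.6] [85.4 45.4] 3.7
nest_tab 0.51 [321.2 165.6  22.9  11.1] [319.5 165. ] [ 8. 19.] 90.0
tab_pin 0.64 [319.6 164.1  23.1   8.6] [320. 165.] [ 8. 20.] 90.0
cover_plate 0.6 [356.4 167.2  62.8  35.6] [354.8 168. ] [63.4 31. ] 3.9
lid_rest 0.91 [247.7 166.2  74.9  45. ] [247.  165.5] [45. 74.] 90.0
vial_rack 0.85 [435.9 166.7  65.7  38.2] [435.9 166. ] [62.2 30.9] 10.0
vial_rack 0.16 [248.9 168.2  73.8  42.7] [247.5 166. ] [44. 75.] 90.0
reagent_bottle 0.89 [381.9 232.6  37.1  31.1] [384.5 233. ] [30.  34.9] 63.4
small_bottle 0.39 [383.3 232.5  40.6  32.6] [385.2 232.9] [32.2 38. ] 63.4
wide_cup 0.8 [282.6 233.5  46.1  45.2] [283.  233.5] [45. 44.] 90.0
wide_cup 0.39 [325.3 244.8  38.   43.3] [3
[... 429 characters left out ...]
] [353. 205.] [10. 10.] 90.0
tab_pin 0.52 [321.  232.9  35.8  66.4] [320.5 231.5] [67. 33.] 90.0
cover_plate 0.93 [369.1 223.3  49.1  36. ] [366.3 224.3] [50.2 24. ] 45.0
lid_rest 0.72 [327.6 183.9  46.9  31.4] [326.3 184.4] [48.8 27.1] 40.6
vial_rack 0.73 [400.9 264.8  30.8  50.4] [398.8 263.9] [30.1 50.8] 8.1
reagent_bottle 0.57 [321.4 233.   33.1  69.2] [321. 232.] [66. 32.] 90.0
small_bottle 0.89 [348.8 296.9  30.7  59.6] [347.5 294.5] [57. 27.] 90.0
small_bottle 0.44 [287.2 204.8  34.4  28.6] [288.5 202.2] [25.2 36.6] 80.2
wide_cup 0.61 [289.6 205.8  30.5  28.7] [287.9 202.2] [24.7 35.9] 78.7
narrow_cup 0.88 [294.5 226.1  31.   32.9] [293.5 226. ] [32. 33.] 90.0
scene_600.png
top_50.png
```

```bash
python3 -c "
import cv2
a=cv2.imread('pics/top_50.png'); cv2.imwrite('pics/t.png',cv2.resize(a[120:290,190:490],None,fx=2.66,fy=2.66,interpolation=cv2.INTER_CUBIC))
a=cv2.imread('pics/scene_600.png'); cv2.imwrite('pics/s.png',cv2.resize(a[130:350,220:480],None,fx=2.7,fy=2.7,interpolation=cv2.INTER_CUBIC))"
```

```text
(no output)
```

View pics/t.png

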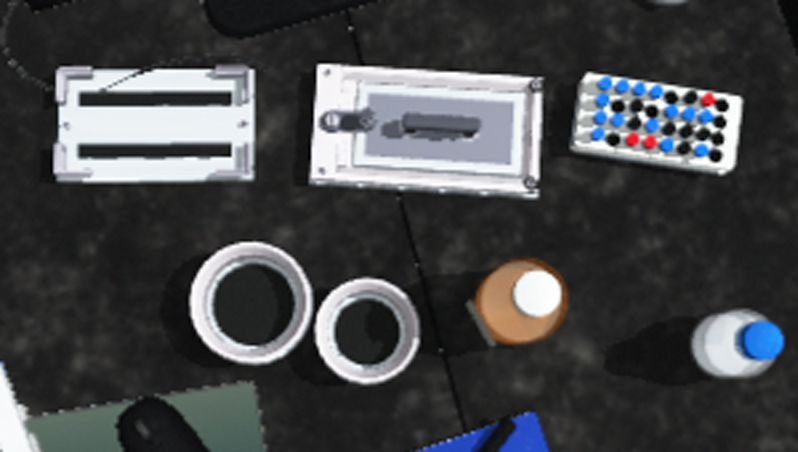

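View pics/s.png

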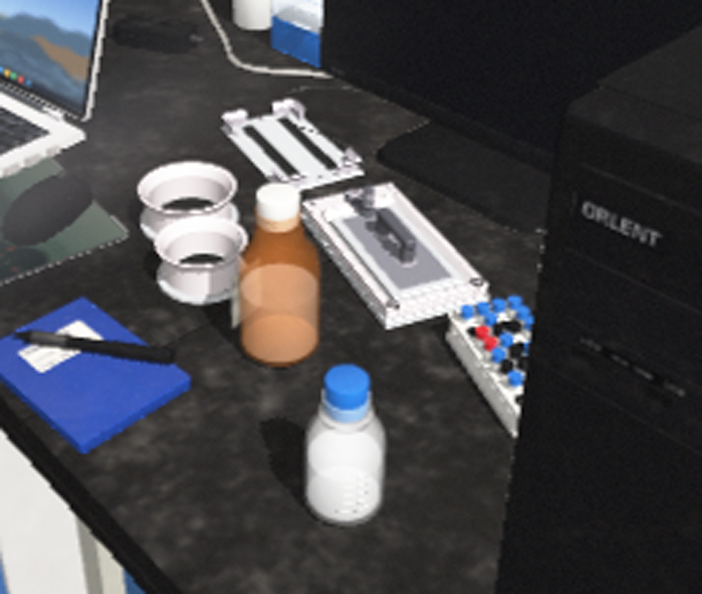

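The top view shows the tray (155,125), the nest with its tab at the left end (350,120), the rack (657,122), the wide cup (250,303), the narrow cup (367,330), the amber bottle (base about 505,305) and the clear bottle (base about 720,345), in crop pixels. The scene view confirms this, with a PC case beside the rack.

```bash
python3 - <<'E'
from h import *
c=r.camera('top')
f=lambda u,v:(u/2.66+190,v/2.66+120)
P=dict(nestTL=(316,64,.008),nestTR=(545,76,.008),nestBR=(541,197,.008),nestBL=(309,184,.008),
pivot=(330,120,.0245),pinTop=(370,120,.048),h1=(405,125,.05),h2=(478,125,.05),
tTL=(57,66,.005),tTR=(255,67,.005),tBR=(255,182,.005),tBL=(55,182,.005),
rTL=(588,75,.036),rTR=(741,96,.036),rBR=(732,172,.036),rBL=(576,148,.03),wide=(251,303,.04),narrow=(367,331,.04),
amberCap=(538,294,.149),smallCap=(762,341,.112))
for k,(u,v,z) in P.items(): print(k,np.round(at_z(c,f(u,v),z),4))
s=r.camera('scene')
o=lambda u,v:(u/2.7+220,v/2.7+130)
print('scene amberCap',np.round(at_z(s,o(278,192),.149),4),'small',np.round(at_z(s,o(347,376),.112),4))
for n,pp in dict(case=[(500,594),(555,110)]).items():
  for p in pp: print(n,np.round(at_z(s,o(*p),0),3))
w=snap('wrist'); print('wrist',w['xyz'],R.from_quat(w['attitude']).as_matrix().round(3),w['camera_matrix'][0])
st=r.read_state(); print(R.from_quat(st['eef_rot']).as_matrix().round(3))
E
```

```text
nestTL [ 0.6731 -0.038   0.008 ]
nestTR [ 0.6622 -0.2288  0.008 ]
nestBR [ 0.5604 -0.2232  0.008 ]
nestBL [ 0.5719 -0.0323  0.008 ]
pivot [ 0.6221 -0.0499  0.0245]
pinTop [ 0.6171 -0.0822  0.048 ]
h1 [ 0.6125 -0.11    0.05  ]
h2 [ 0.6123 -0.1681  0.05  ]
tTL [0.6729 0.1786 0.005 ]
tTR [0.6715 0.0131 0.005 ]
tBR [0.5741 0.0125 0.005 ]
tBL [0.5747 0.1777 0.005 ]
rTL [ 0.6561 -0.2594  0.036 ]
rTR [ 0.6383 -0.3828  0.036 ]
rBR [ 0.5761 -0.3729  0.036 ]
rBL [ 0.5972 -0.2492  0.03  ]
wide [0.4719 0.0124 0.04  ]
narrow [ 0.4495 -0.0791  0.04  ]
amberCap [ 0.4705 -0.1987  0.149 ]
smallCap [ 0.4382 -0.3671  0.112 ]
scene amberCap [ 0.4727 -0.1987  0.149 ] small [ 0.4403 -0.3679  0.112 ]
case [ 0.491 -0.48   0.   ]
case [0.943 0.04  0.   ]
wrist [0.17422894 0.60571138 0.38415213] [[ 0.395  0.879  0.266]
 [ 0.919 -0.378 -0.114]
 [ 0.     0.289 -0.957]] [345.54188665   0.         319.08995956]
[[-0.919  0.395  0.   ]
 [ 0.395  0.919  0.   ]
 [ 0.     0.    -1.   ]]
```

View pics/top_50.png

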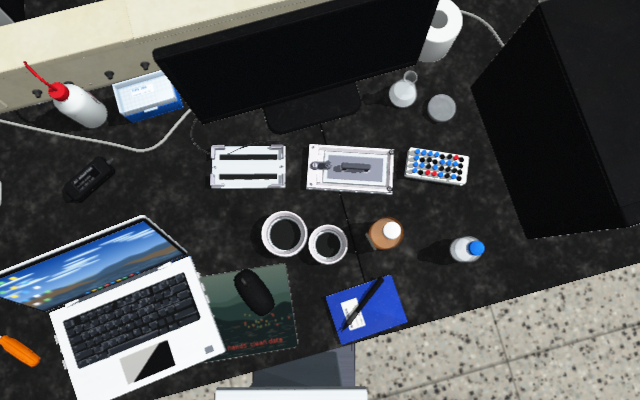

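```bash
cat >> h.py <<'E'
def go(x,y,z,yaw,txt=''):
    """print needed shift in current tool axes and turn; yaw = world angle of tool y axis"""
    s=r.read_state(); M=R.from_quat(s['eef_rot']).as_matrix()
    d=M.T@(np.array([x,y,z])-s['ee_pos']); y0=np.arctan2(M[1,1],M[0,1]); t=-(yaw-y0); t=(t+np.pi/2)%np.pi-np.pi/2
    print(txt,'t',round(s['time'],2),'pos',np.round(s['ee_pos'],4),'need mm',np.round(d*1000,1),'turn',round(t,3),'yaw',round(y0,3),'F',np.round(s['ft_force'],1),'w',round(s['width'],4),'tilt',np.round(M[:2,2],4))
E
python3 -c "
from h import *
go(.619,-.079,.2,-.058)"; python3 -m pendant '[[0,0,0,0.12]]'
```

```text
t 1.25 pos [0.2467 0.5743 0.2336] need mm [-599.9 -453.3   33.5] turn 1.223 yaw 1.165 F [-0.9  0.5 -0.4] w 0.087 tilt [0.     0.0001]
time: 1.33
ee_pos: [0.2468, 0.5742, 0.2336]
eef_rot: [0.259, 0.966, 0.0, -0.0]
ft_force: [0.6, 0.1, -0.4]
width: 0.0872
grip_force: 0.0
```

The full top view shows the monitor screen (210–430, 60–125) beyond the tray, a PC case on the right (470–640) and a laptop at lower left, under my path, so I check those heights.

```bash
python3 - <<'E'
from h import *
t=r.camera('top');s=r.camera('scene')
o=lambda u,v:(u/2.7+220,v/2.7+130)
def tri(a,b):
    o1,d1=ray(t,a);o2,d2=ray(s,b);A=np.c_[d1,-d2];k=np.linalg.lstsq(A,o2-o1,rcond=None)[0]
    return np.round((o1+d1*k[0]+o2+d2*k[1])/2,3),round(np.linalg.norm(o1+d1*k[0]-o2-d2*k[1]),3)
print('laptop hinge R',tri((187,257),o(85,133)))
print('monitor L',tri((207,123),o(322,73)))
print('laptop top edge right if z .1,.2',[np.round(at_z(t,(145,215),z),3) for z in (.1,.2)])
print('monitor edge z .1 .2',[np.round(at_z(t,p,z),3) for p in((207,123),(432,60)) for z in (.05,.1,.2)])
print('case foot',[np.round(at_z(t,p,0),3) for p in((470,88),(528,238))])
go(.61,-.1,.3,-.058)
E
python3 -m pendant '[[0,0,-0.04,0.12],[0,0,-0.04,0.12],[0,0,-0.04,0.12],[0,0,0,0.12],[0,0,0,0.12]]'
python3 -c "
from h import *
go(.61,-.1,.3,-.058)"
```

```text
laptop hinge R (array([0.428, 0.223, 0.007]), np.float64(0.007))
monitor L (array([0.712, 0.182, 0.038]), np.float64(0.002))
laptop top edge right if z .1,.2 [array([0.507, 0.285, 0.1  ]), array([0.496, 0.248, 0.2  ])]
monitor edge z .1 .2 [array([0.709, 0.179, 0.05 ]), array([0.694, 0.167, 0.1  ]), array([0.664, 0.142, 0.2  ]), array([ 0.849, -0.308,  0.05 ]), array([ 0.827, -0.296,  0.1  ]), array([ 0.783, -0.272,  0.2  ])]
case foot [array([ 0.804, -0.404,  0.   ]), array([ 0.464, -0.516,  0.   ])]
 t 1.43 pos [0.2467 0.5743 0.2336] need mm [-653.7 -399.1  -66.5] turn 1.1 yaw 1.042 F [ 0.1  0.6 -0.1] w 0.0871 tilt [0.     0.0001]
time: 1.85
ee_pos: [0.247, 0.5751, 0.3568]
eef_rot: [0.535, 0.845, 0.003, -0.001]
ft_force: [0.5, -0.1, -1.8]
width: 0.0869
grip_force: 0.0
 t 1.85 pos [0.247  0.5751 0.3568] need mm [-765.8   38.4   54. ] turn 0.501 yaw 0.443 F [ 0.5 -0.1 -1.8] w 0.0869 tilt [0.0018 0.0051]
```

```bash
python3 -m pendant '[[-0.04,0.002,0,0],[-0.04,0.002,0,0],[-0.04,0.002,0,0],[-0.04,0.002,0,0],[-0.04,0.002,0,0],[-0.04,0.002,0,0],[-0.04,0.002,0,0],[-0.04,0.002,0,0]]' >/dev/null
python3 -m pendant '[[-0.04,0.002,0,0],[-0.04,0.002,0,0],[-0.04,0.002,0,0],[-0.04,0.002,0,0],[-0.04,0.002,0,0],[-0.04,0.002,0,0],[-0.04,0.002,0,0],[-0.04,0.002,0,0]]' >/dev/null
python3 -c "
from h import *
go(.61,-.1,.25,-.058)"
```

```text
t 3.18 pos [0.5516 0.0085 0.354 ] need mm [-123.     5.4  104. ] turn 0.507 yaw 0.449 F [ 0.9  1.2 -0.2] w 0.0867 tilt [0.0009 0.0004]
```

```bash
python3 -m pendant '[[-0.04,0.002,0.01,0],[-0.04,0.002,0.02,0],[-0.04,0.002,0.02,0],[0,0,0.02,0.12],[0,0,0.02,0.12],[0,0,0.01,0.12],[0,0,0,0.12],[0,0,0,0.03]]' >/dev/null
python3 -m pendant '[[0,0,0,0],[0,0,0,0]]' >/dev/null
python3 - <<'E'
from h import *
go(.61,-.1,.25,-.058)
w=r.camera('wrist'); cv2.imwrite('pics/w1.png',w['img'][:,:,::-1])
np.savez('w1.npz',xyz=w['xyz'],attitude=w['attitude'],camera_matrix=w['camera_matrix'])
E
```

```text
t 4.02 pos [ 0.6056 -0.0903  0.2563] need mm [-9.4  5.   6.3] turn -0.003 yaw -0.061 F [-0.1  1.   0.1] w 0.0867 tilt [0.0001 0.    ]
```

View pics/w1.png

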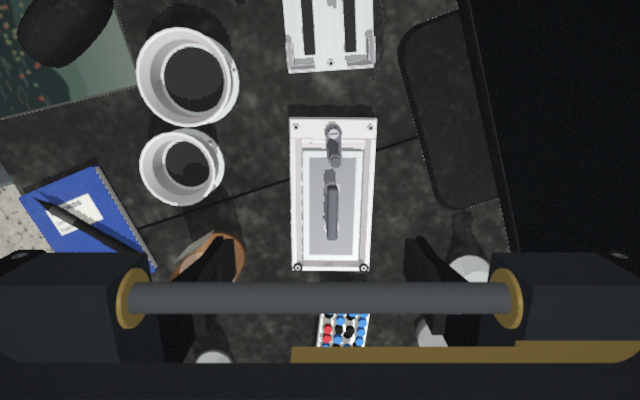

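The wrist view shows the nest (corners 289,118 / 377,118 / 292,271 / 368,271), the pivot (334,128), the pin top (335,160), the handle bar (332,170 to 332,238) and both cups at upper left.

```bash
python3 - <<'E'
from h import *
w=dict(np.load('w1.npz'))
for n,u,v,z in [('TL',289,118,.02),('TR',377,118,.02),('BL',292,271,.008),('BR',368,271,.008),('pivot',334,128,.0245),('pintop',335,160,.048),('h1',332,170,.045),('h2',332,238,.045),('hmid',332,204,.045),('wide',187.5,76,.04),('narrow',181,166.5,.04),('trayBL',289,72,.005),('trayBR',375,70,.005)]:
    print(n,np.round(at_z(w,(u,v),z),4))
g=cv2.imread('pics/w1.png'); 
cv2.imwrite('pics/w1c.png',cv2.resize(g[105:285,270:395],None,fx=3.3,fy=3.3,interpolation=cv2.INTER_CUBIC))
E
```

```text
TL [ 0.5769 -0.0332  0.02  ]
TR [ 0.6729 -0.0391  0.02  ]
BL [ 0.5632 -0.2255  0.008 ]
BR [ 0.6608 -0.2315  0.008 ]
pivot [ 0.6253 -0.0465  0.0245]
pintop [ 0.6238 -0.0774  0.048 ]
h1 [ 0.6202 -0.0885  0.045 ]
h2 [ 0.6163 -0.1669  0.045 ]
hmid [ 0.6183 -0.1265  0.045 ]
wide [0.4808 0.015  0.04  ]
narrow [ 0.4581 -0.0758  0.04  ]
trayBL [0.5798 0.0149 0.005 ]
trayBR [0.6738 0.0112 0.005 ]
```

View pics/w1c.png

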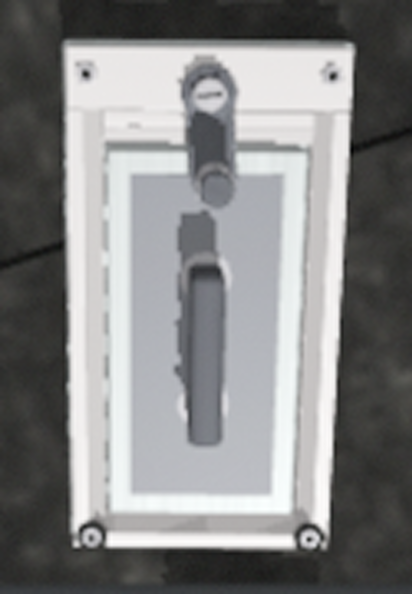

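```bash
python3 - <<'E'
from h import *
w=dict(np.load('w1.npz'))
f=lambda x,y:(270+x/3.3,105+y/3.3)
for n,u,v,z in [('pivot',209,95,.0255),('pintop',217,186,.048),('h1',208,267,.045),('h2',206,440,.045),('plTL',108,152,.019),('plTR',308,152,.019),('plBL',112,512,.019),('plBR',294,516,.019),('scBL',92,536,.02),('scBR',309,538,.02),('scTL',86,73,.02),('scTR',332,73,.02)]:
    print(n,np.round(at_z(w,f(u,v),z),4))
go(.620,-.075,.06,-.058)
E
```

```text
pivot [ 0.6242 -0.0526  0.0255]
pintop [ 0.6246 -0.0789  0.048 ]
h1 [ 0.6205 -0.1061  0.045 ]
h2 [ 0.6167 -0.1673  0.045 ]
plTL [ 0.5891 -0.0704  0.019 ]
plTR [ 0.6572 -0.0745  0.019 ]
plBL [ 0.5805 -0.2055  0.019 ]
plBR [ 0.6486 -0.2114  0.019 ]
scBL [ 0.5723 -0.2145  0.02  ]
scBR [ 0.6539 -0.2204  0.02  ]
scTL [ 0.5838 -0.0434  0.02  ]
scTR [ 0.6657 -0.0484  0.02  ]
 t 4.07 pos [ 0.6056 -0.0904  0.2564] need mm [ 16.2  13.4 196.4] turn -0.003 yaw -0.061 F [-0.2 -0.3 -0.4] w 0.0871 tilt [0.0003 0.0001]
```

```bash
python3 -m pendant '[[0.006,0.008,0.036,0],[0.0064,0.008,0.036,0],[0,0,0.036,0],[0,0,0.036,0],[0,0,0.036,0],[0,0,0,0]]' 0.6 30 >/dev/null
python3 - <<'E'
from h import *
go(.6223,-.079,.04,-.063)
w=r.camera('wrist'); cv2.imwrite('pics/w2.png',cv2.resize(w['img'][100:400,200:440,::-1],None,fx=2,fy=2))
E
```

```text
t 4.57 pos [ 0.6183 -0.0782  0.0697] need mm [-0.6  4.3 29.6] turn 0.001 yaw -0.062 F [-1.9  0.5 -0.5] w 0.0561 tilt [-0.0099  0.0003]
```

View pics/w2.png

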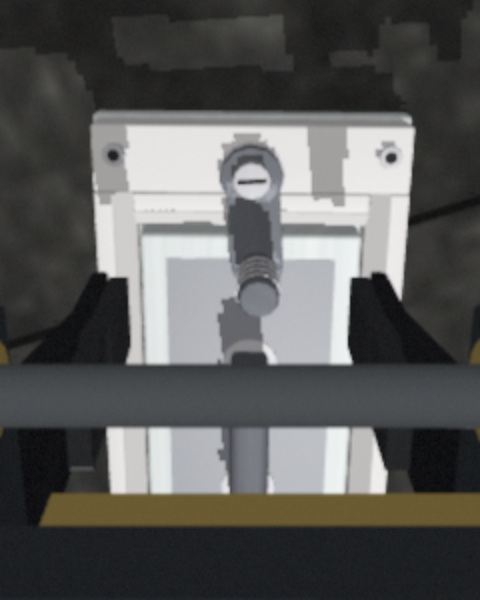

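The pin top is at (259,297) in the crop, roughly between the finger tips. I check its position numerically.

```bash
python3 -m pendant '[[0,0,0,0]]' >/dev/null; python3 - <<'E'
from h import *
w=r.camera('wrist')
f=lambda x,y:(200+x/2,100+y/2)
print('pin',at_z(w,f(259,297),.048),'pivot',at_z(w,f(252,181),.026),'scTL',at_z(w,f(113,155),.02),'scTR',at_z(w,f(391,157),.02))
s=r.read_state();M=R.from_quat(s['eef_rot']).as_matrix();print('tipR/L px',proj(w,[s['ee_pos']+M@np.array([0,k*.028,.011]) for k in(-1,1)]))
go(.6223,-.079,.04,-.063)
E
```

```text
pin [ 0.62911043 -0.08422946  0.048     ] pivot [ 0.62923352 -0.05595145  0.026     ] scTL [ 0.58688033 -0.04650805  0.02      ] scTR [ 0.67265701 -0.05270086  0.02      ]
tipR/L px [[264.92025492 257.37330737]
 [374.46734552 257.43015351]]
 t 4.75 pos [ 0.6237 -0.0796  0.0789] need mm [ 0.5 -1.5 38.9] turn -0.001 yaw -0.064 F [0.3 0.2 0.9] w 0.0528 tilt [ 0.0031 -0.0001]
```

```bash
python3 -m pendant '[[-0.001,0,0.02,0],[0,0,0.019,0],[0,0,0,0],[0,0,0,0]]' >/dev/null
python3 -m pendant '[[0,0,0,0],[0,0,0,0],[0,0,0,0],[0,0,0,0]]' 0 25
python3 - <<'E'
from h import *
go(.6223,-.079,.04,-.063)
w=r.camera('wrist'); cv2.imwrite('pics/w3.png',cv2.resize(w['img'][100:400,200:440,::-1],None,fx=2,fy=2))
E
```

```text
time: 5.42
ee_pos: [0.6228, -0.0801, 0.0383]
eef_rot: [0.73, 0.684, 0.001, 0.0]
ft_force: [0.3, -0.7, 0.2]
width: 0.0333
grip_force: 0.0
 t 5.42 pos [ 0.6228 -0.0801  0.0383] need mm [ 1.1 -0.5 -1.7] turn -0.002 yaw -0.065 F [ 0.3 -0.7  0.2] w 0.0333 tilt [0.0014 0.0002]
```

View pics/w3.png

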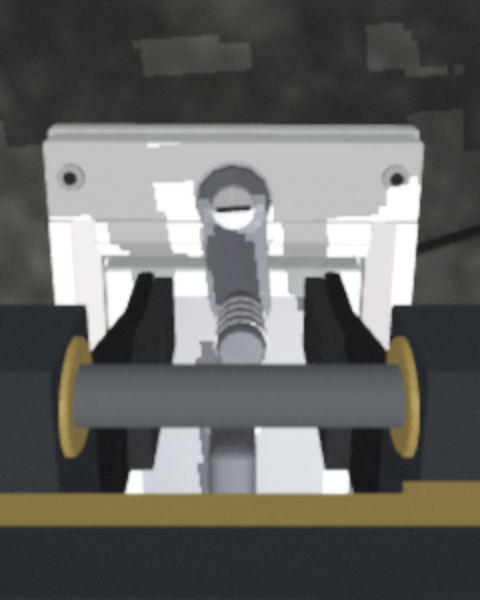

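The pin (240,345) sits centred between the closing fingers.

```bash
python3 -m pendant '[[0,0,0,0],[0,0,0,0],[0,0,0,0],[0,0,0,0],[0,0,0,0]]'
python3 - <<'E'
from h import *
w=r.camera('wrist');s=r.read_state();print('pin',at_z(w,(320,272.5),.048),'pivot',at_z(w,(317,204),.026))
go(.6223,-.079,.04,-.063)
E
```

```text
time: 5.88
ee_pos: [0.6224, -0.0802, 0.0373]
eef_rot: [0.73, 0.684, 0.0, 0.0]
ft_force: [1.0, -1.0, -0.3]
width: 0.0109
grip_force: 25.0
pin [ 0.62342569 -0.0776953   0.048     ] pivot [ 0.62368703 -0.05216311  0.026     ]
 t 5.93 pos [ 0.6224 -0.0803  0.0374] need mm [ 1.2 -0.1 -2.6] turn -0.002 yaw -0.065 F [ 1.3 -1.2  0.3] w 0.0112 tilt [ 0.0003 -0.0001]
```

```bash
python3 -m pendant '[[0.0002,0.0034,0,-0.12],[0.0002,0.0034,0,-0.12],[0.0002,0.0034,0,-0.12],[0.0002,0.0034,0,-0.12],[0.0002,0.0034,0,-0.12],[0.0002,0.0034,0,-0.12],[0,0,0,0]]'
python3 -c "
from h import *
go(.6223,-.079,.04,-.063+.72)"
```

```text
time: 6.52
ee_pos: [0.6416, -0.0736, 0.0373]
eef_rot: [0.439, 0.898, 0.0, -0.0]
ft_force: [-0.4, 1.3, 1.5]
width: 0.0112
grip_force: 25.0
 t 6.52 pos [ 0.6416 -0.0736  0.0373] need mm [  7.6 -18.6  -2.7] turn 0.004 yaw 0.661 F [-0.4  1.3  1.5] w 0.0112 tilt [-0.0001  0.0009]
```

```bash
python3 -m pendant '[[0.0002,0.0034,0,-0.12],[0.0002,0.0034,0,-0.12],[0.0002,0.0034,0,-0.12],[0.0002,0.0034,0,-0.12],[0.0002,0.0034,0,-0.12],[0.0002,0.0034,0,-0.12],[0.0002,0.0034,0,-0.12],[0,0.001,0,-0.03]]'
python3 -m pendant '[[0,0,0,0],[0,0,0,0]]'
python3 - <<'E'
from h import *
go(.6223,-.079,.04,-.063+1.57)
E
```

```text
time: 7.18
ee_pos: [0.6516, -0.053, 0.0372]
eef_rot: [0.022, 1.0, -0.0, -0.001]
ft_force: [-4.3, -1.1, 4.1]
width: 0.0109
grip_force: 25.0
time: 7.35
ee_pos: [0.6516, -0.053, 0.0371]
eef_rot: [0.025, 1.0, 0.0, -0.001]
ft_force: [-5.2, 0.8, 5.4]
width: 0.0108
grip_force: 25.0
 t 7.35 pos [ 0.6516 -0.053   0.0371] need mm [ 28.  -27.4  -2.8] turn 0.013 yaw 1.52 F [-5.2  0.8  5.4] w 0.0108 tilt [-0.0017  0.0005]
```

```bash
python3 -m pendant '[[0,0,0,0],[0,0,0,0],[0,0,0,0]]' 0.6 >/dev/null
python3 -m pendant '[[0,0,0,0],[0,0,-0.02,0],[0,0,-0.03,0],[0,0,-0.03,0.12],[0,0,0,0.12],[0,0,0,0.12],[0,0,0,0.12],[0,0,0,0.12]]' 
python3 -m pendant '[[0,0,0,0.12],[0,0,0,0.12],[0,0,0,0.12],[0,0,0,0.12],[0,0,0,0.12],[0,0,0,0.12],[0,0,0,0.12],[0,0,0,0.12]]' >/dev/null
python3 -c "
from h import *
go(.6175,-.1395,.036,-.063)"
```

```text
time: 8.27
ee_pos: [0.6527, -0.0529, 0.1175]
eef_rot: [0.32, 0.947, 0.0, 0.0]
ft_force: [-0.7, -0.3, -0.5]
width: 0.0521
grip_force: 0.0
 t 8.93 pos [ 0.6526 -0.0529  0.1173] need mm [-88.  -31.5  81.3] turn 0.021 yaw -0.042 F [0.8 0.1 0.7] w 0.052 tilt [0.0004 0.0001]
```

```bash
python3 -m pendant '[[0,0,0,0.021],[-0.03,-0.01,0,0],[-0.03,-0.01,0,0],[-0.0287,-0.0096,0.02,0],[0,0,0.02,0],[0,0,0,0],[0,0,0,0]]' >/dev/null
python3 - <<'E'
from h import *
go(.6175,-.1395,.036,-.063)
w=r.camera('wrist'); cv2.imwrite('pics/w4.png',w['img'][:,:,::-1])
for n in('nest_tab','tab_pin','cover_plate'):
  for d in r.outline_of(n,'wrist')[:1]: print(n,d['score'],np.round(d['bbox'],1))
s=r.read_state()
print(np.round(proj(w,[[.6236+.028,-.053,.048],[.6236,-.0515,.0255],[.6175+.002,-.1085,.045],[.6175,-.1395,.045]]),1))
E
```

```text
t 9.52 pos [ 0.6176 -0.1393  0.0768] need mm [-0.3 -0.1 40.8] turn 0.009 yaw -0.054 F [1.  0.7 0.8] w 0.0521 tilt [-0.0016  0.0007]
nest_tab 0.81 [349.9  81.   83.5  35.5]
tab_pin 0.9 [345.9  80.7  84.5  32.7]
cover_plate 0.97 [319.2 196.6 114.8 170.4]
[[377.7  76.7]
 [320.4  78.8]
 [318.5 187.9]
 [318.  240.4]]
```

View pics/w4.png

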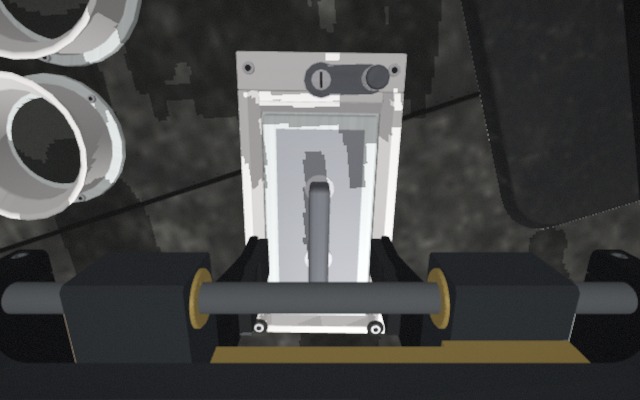

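The tab points fully to nest +x (pivot 320,78; pin 377,77) and the handle (318,185 to 318,283) lies between the fingers, as predicted.

```bash
python3 -m pendant '[[0,0,0.02,0.009],[0,0,0.02,0],[0,0,0,0]]' >/dev/null
python3 -m pendant '[[0,0,0,0],[0,0,0,0],[0,0,0,0],[0,0,0,0],[0,0,0,0],[0,0,0,0],[0,0,0,0],[0,0,0,0]]' 0 40
python3 -m pendant '[[0,0,0,0],[0,0,0,0],[0,0,0,0]]' 0 40
python3 -m pendant '[[0,0,-0.01,0],[0,0,-0.02,0],[0,0,-0.03,0],[0,0,-0.03,0],[0,0,0,0]]'
python3 -c "
from h import *
go(.6232,.0955,.13,-0)"
```

```text
time: 10.63
ee_pos: [0.618, -0.1399, 0.0375]
eef_rot: [0.73, 0.684, 0.0, -0.0]
ft_force: [-0.3, 0.5, 1.4]
width: 0.0117
grip_force: 40.0
time: 10.88
ee_pos: [0.618, -0.1399, 0.0375]
eef_rot: [0.73, 0.684, 0.0, -0.0]
ft_force: [-2.1, 0.7, 4.6]
width: 0.0115
grip_force: 40.0
time: 11.3
ee_pos: [0.6207, -0.1411, 0.1337]
eef_rot: [0.73, 0.684, 0.003, 0.003]
ft_force: [1.3, -1.6, -0.4]
width: 0.0111
grip_force: 40.0
 t 11.3 pos [ 0.6207 -0.1411  0.1337] need mm [236.2 -13.    3.5] turn -0.066 yaw -0.066 F [ 1.3 -1.6 -0.4] w 0.0111 tilt [ 0.0082 -0.001 ]
```

```bash
python3 -m pendant '[[0.03,0,0,0],[0.04,0,0,0],[0.04,-0.004,0,0],[0.04,-0.004,0,0],[0.02,0,0,-0.06],[0,0,0,0],[0,0,0,0],[0,0,0,0]]' >/dev/null
python3 - <<'E'
from h import *
go(.6232,.0955,.13,-0)
w=r.camera('wrist'); cv2.imwrite('pics/w5.png',w['img'][:,:,::-1])
np.savez('w5.npz',xyz=w['xyz'],attitude=w['attitude'],camera_matrix=w['camera_matrix'])
E
```

```text
t 11.97 pos [0.621  0.0288 0.1273] need mm [66.7  1.8 -2.8] turn -0.006 yaw -0.006 F [ 0.7 -1.  -2.1] w 0.0117 tilt [-0.0001 -0.0009]
```

View pics/w5.png

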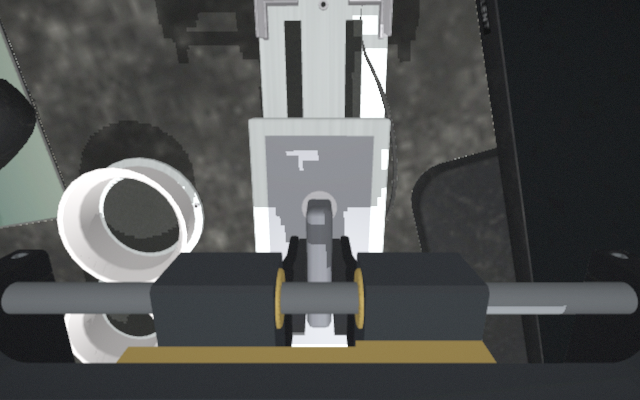

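The plate is held level. The tray's strips (292,21 and 353,21), centre screw (323,4) and far corner angles (268,38 / 380,38) show beyond it.

```bash
python3 - <<'E'
from h import *
w=dict(np.load('w5.npz'))
for n,u,v,z in [('screw',323,4,.005),('sL far',292.5,21,.007),('sR far',352.5,21,.007),('sL near',293,115,.007),('sR near',353,115,.007),('cL out',257,38,.01),('cR out',391,38,.01),('plTL',250,120,.116),('plTR',389,119,.116)]:
    print(n,np.round(at_z(w,(u,v),z),4))
g=cv2.imread('pics/w5.png',0).astype(int)
for v in (30,60,90,112): print(v,' '.join(map(str,g[v,250:400:3])))
E
```

```text
screw [0.6253 0.1694 0.005 ]
sL far [0.6036 0.1584 0.007 ]
sR far [0.6461 0.1581 0.007 ]
sL near [0.6021 0.0936 0.007 ]
sR near [0.6479 0.0933 0.007 ]
cL out [0.5783 0.1471 0.01  ]
cR out [0.6734 0.1464 0.01  ]
plTL [0.5903 0.0974 0.116 ]
plTR [0.6539 0.0974 0.116 ]
30 46 47 159 158 158 171 169 202 205 203 205 194 50 51 53 53 51 160 207 203 204 202 203 204 206 206 205 204 203 204 203 204 48 52 48 79 76 76 255 255 255 255 255 123 210 157 161 143 45 45
60 80 75 73 63 209 204 203 203 204 205 206 208 51 52 51 51 53 125 208 204 204 204 204 205 207 207 207 204 205 205 203 205 49 51 49 76 80 192 255 83 254 255 255 255 255 255 79 76 75 76
90 75 79 81 72 185 206 201 204 201 205 204 206 166 51 51 52 52 49 205 205 204 203 205 205 204 206 207 203 204 205 202 205 52 51 63 80 78 244 255 255 255 255 255 69 76 233 67 64 66 69
112 71 71 71 71 83 206 201 202 199 202 203 204 187 53 55 53 50 52 203 205 204 203 204 206 204 204 206 202 204 204 201 204 53 55 64 79 76 255 255 255 255 255 255 255 255 80 89 77 81 84
```

```bash
python3 -m pendant '[[0.033,0.0015,0,0],[0.033,0.0015,0,0],[0,0,0.02,0],[0,0,0.02,0],[0,0,0.02,0],[0,0,0.01,0],[0,0,0,0],[0,0,0,0]]'
python3 - <<'E'
from h import *
go(.624,.095,.0365,0)
w=r.camera('wrist'); cv2.imwrite('pics/w6.png',w['img'][:,:,::-1])
np.savez('w6.npz',xyz=w['xyz'],attitude=w['attitude'],camera_matrix=w['camera_matrix'])
E
```

```text
time: 12.68
ee_pos: [0.6246, 0.095, 0.0576]
eef_rot: [0.709, 0.705, -0.0, 0.0]
ft_force: [-0.2, -0.7, -0.6]
width: 0.0116
grip_force: 40.0
 t 12.68 pos [0.6246 0.095  0.0576] need mm [ 0.  -0.6 21.1] turn -0.007 yaw -0.007 F [-0.2 -0.7 -0.6] w 0.0116 tilt [-0.0002 -0.0006]
```

View pics/w6.png

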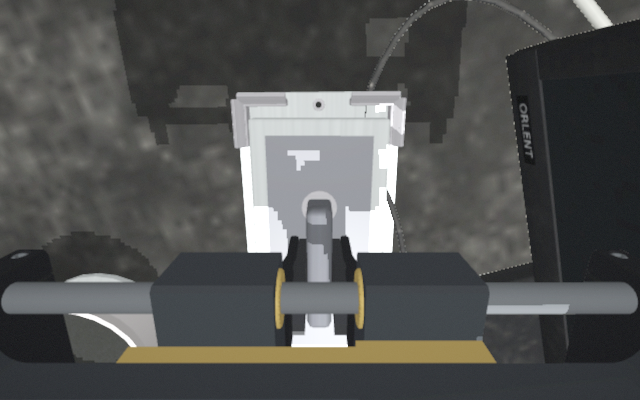

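The plate (far edge row 119, columns 250–389) is centred between the corner angles (235 and 406).

```bash
python3 - <<'E'
from h import *
w=dict(np.load('w6.npz'))
for n,u,v,z in [('plTL',250,119,.039),('plTR',389.5,119,.039),('cTLtop',235,94,.018),('cTRtop',406,93,.018),('flare inner low',270,106,.006),('base far edge?',318,93,.005),('screw',318.5,104,.005)]:
    print(n,np.round(at_z(w,(u,v),z),4))
E
python3 -m pendant '[[0,0,0.008,0.003],[0,0,0.006,0],[0,0,0,0]]'
```

```text
plTL [0.5925 0.1636 0.039 ]
plTR [0.6592 0.1631 0.039 ]
cTLtop [0.5814 0.1752 0.018 ]
cTRtop [0.6713 0.175  0.018 ]
flare inner low [0.5979 0.1686 0.006 ]
base far edge? [0.625  0.1754 0.005 ]
screw [0.6253 0.1695 0.005 ]
time: 12.98
ee_pos: [0.6238, 0.0962, 0.0423]
eef_rot: [0.71, 0.704, -0.0, -0.0]
ft_force: [-1.0, 0.6, -2.0]
width: 0.0115
grip_force: 40.0
```

```bash
python3 -m pendant '[[-0.001,0,0.003,0],[0,0,0.003,0],[0,0,0,0],[0,0,0,0]]'
python3 -m pendant '[[0,0,0,0],[0,0,0,0],[0,0,0,0],[0,0,0,0]]' 0.6
python3 -m pendant '[[0,0,-0.03,0],[0,0,-0.04,0],[0,0,-0.04,0],[0,0,0,0],[0,0,0,0]]' 1
python3 - <<'E'
from h import *
go(.617,-.316,.15,-.143)
w=r.camera('wrist'); cv2.imwrite('pics/w7.png',w['img'][:,:,::-1])
for d in r.outline_of('cover_plate','wrist')[:1]:
  m=d['mask'].astype(np.uint8);print(d['score'],np.round(d['bbox'],1),cv2.minAreaRect(cv2.findNonZero(m)))
for n,z in(('cover_plate',.018),): 
  b=d['bbox'];print(np.round([at_z(w,(b[0]-b[2]/2,b[1]-b[3]/2),z),at_z(w,(b[0]+b[2]/2,b[1]-b[3]/2),z)],4))
t=snap('top')
for n in('vial_rack','cover_plate'):
 for d in r.outline_of(n,'top')[:1]:
  m=d['mask'].astype(np.uint8);q=cv2.minAreaRect(cv2.findNonZero(m));print(n,d['score'],q,np.round([at_z(t,p,.035) for p in cv2.boxPoints(q)],4).tolist())
E
```

```text
time: 13.32
ee_pos: [0.6243, 0.0953, 0.0372]
eef_rot: [0.71, 0.704, -0.0, -0.0]
ft_force: [0.1, -0.9, -2.7]
width: 0.0114
grip_force: 40.0
time: 13.65
ee_pos: [0.6246, 0.0953, 0.0377]
eef_rot: [0.71, 0.704, 0.0, 0.0]
ft_force: [0.1, 0.9, 0.2]
width: 0.0305
grip_force: 0.0
time: 14.07
ee_pos: [0.626, 0.0954, 0.1502]
eef_rot: [0.71, 0.704, 0.002, 0.001]
ft_force: [-0.6, -0.3, -1.2]
width: 0.0637
grip_force: 0.0
 t 14.07 pos [0.626  0.0954 0.1502] need mm [-411.5   -5.7   -0.6] turn 0.135 yaw -0.008 F [-0.6 -0.3 -1.2] w 0.0637 tilt [0.0051 0.0018]
0.64 [332.2 339.4  48.6  14.1] ((331.0, 338.5), (13.0, 46.0), 90.0)
[[ 0.6153 -0.0445  0.018 ]
 [ 0.6623 -0.0451  0.018 ]]
vial_rack 0.98 ((436.21624755859375, 166.2027130126953), (62.63601303100586, 31.893404006958008), 9.462321281433105) [[0.5938, -0.24, 0.035], [0.6628, -0.253, 0.035], [0.6396, -0.3856, 0.035], [0.571, -0.3715, 0.035]]
```

View pics/w7.png

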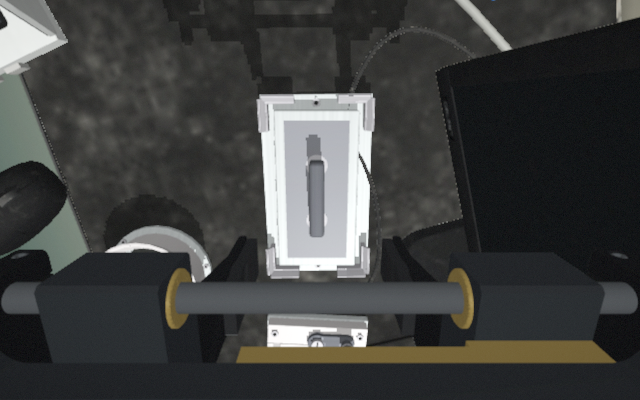

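The plate lies flat in the rest, with all four corner angles round it. Next is the rack.

```bash
python3 -m pendant '[[-0.04,0,-0.02,0],[-0.04,0,0,0],[-0.04,0,0,0],[-0.04,0,0,0],[-0.04,0,0,0],[-0.04,0,0,0],[-0.04,0,0,0],[-0.04,0,0,0]]' 1 >/dev/null
python3 -m pendant '[[-0.04,-0.002,0,0],[-0.04,-0.002,0,0],[-0.012,-0.003,0,0],[0,0,0,0.1],[0,0,0,0.055],[0,0,0,0],[0,0,0,0],[0,0,0,0]]' >/dev/null
python3 - <<'E'
from h import *
go(.617,-.316,.15,-.165)
w=r.camera('wrist'); cv2.imwrite('pics/w8.png',w['img'][:,:,::-1])
np.savez('w8.npz',xyz=w['xyz'],attitude=w['attitude'],camera_matrix=w['camera_matrix'])
for n in('vial_rack','small_bottle','reagent_bottle'):
 for d in r.outline_of(n,'wrist')[:1]:
  m=d['mask'].astype(np.uint8);q=cv2.minAreaRect(cv2.findNonZero(m));print(n,d['score'],np.round(d['bbox'],1),q,np.round([at_z(w,p,.035) for p in cv2.boxPoints(q)],4).tolist())
E
```

```text
t 15.65 pos [ 0.614  -0.3135  0.1654] need mm [-2.   3.3 15.4] turn 0.005 yaw -0.16 F [-0.1 -0.4 -0.4] w 0.0866 tilt [-0.0008  0.0004]
vial_rack 0.92 [330.6 187.1  74.9 151.1] ((329.5, 187.5), (145.0, 75.0), 90.0) [[0.6037, -0.2467, 0.035], [0.6623, -0.2562, 0.035], [0.647, -0.3819, 0.035], [0.5806, -0.3711, 0.035]]
small_bottle 0.83 [158.4 259.8  57.8  42.3] ((158.9607391357422, 257.8573913574219), (49.88935089111328, 37.8565673828125), 52.81529235839844) [[0.4395, -0.3377, 0.035], [0.4723, -0.321, 0.035], [0.4879, -0.3624, 0.035], [0.4543, -0.3806, 0.035]]
reagent_bottle 0.65 [ 88.5  69.8 176.9 110.5] ((86.5, 71.0), (112.0, 173.0), 90.0) [[0.4058, -0.1425, 0.035], [0.5307, -0.1627, 0.035], [0.5082, -0.2406, 0.035], [0.3718, -0.2185, 0.035]]
```

View pics/w8.png

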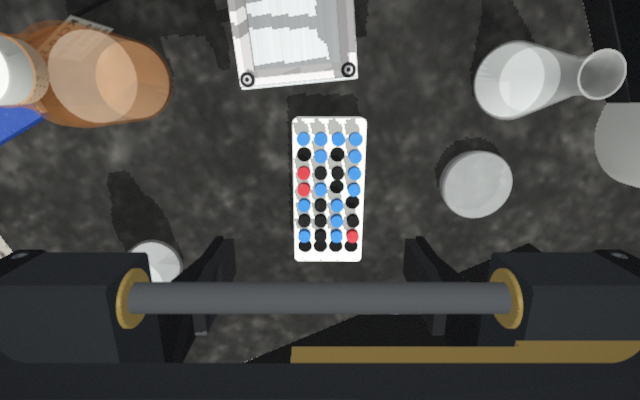

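The rack (293–367, 118–261) is aligned with the tool axes and about 9 mm to +y of the tool. A jar (477,184) stands to the right, so I check its height against the gripper body.

```bash
python3 - <<'E'
from h import *
w=dict(np.load('w8.npz'));t=r.camera('top')
def tri(a,b):
    o1,d1=ray(t,a);o2,d2=ray(w,b);k=np.linalg.lstsq(np.c_[d1,-d2],o2-o1,rcond=None)[0]
    return np.round((o1+d1*k[0]+o2+d2*k[1])/2,3)
g=t['img'][:,:,::-1]
print(tri((441,106),(477,182)),'flask mouth',tri((410,77),(603,73)))
for z in(.0,.03,.06): print(z,[np.round(at_z(w,p,z),3) for p in((441,182),(513,182),(477,217))])
go(.6215,-.314,.03,-.163)
E
```

```text
[ 0.764 -0.338 -0.006] flask mouth [ 0.788 -0.248  0.107]
0.0 [array([ 0.728, -0.331,  0.   ]), array([ 0.795, -0.342,  0.   ]), array([ 0.76 , -0.372,  0.   ])]
0.03 [array([ 0.718, -0.322,  0.03 ]), array([ 0.779, -0.332,  0.03 ]), array([ 0.748, -0.359,  0.03 ])]
0.06 [array([ 0.709, -0.313,  0.06 ]), array([ 0.763, -0.321,  0.06 ]), array([ 0.735, -0.346,  0.06 ])]
 t 15.9 pos [ 0.6141 -0.3138  0.1659] need mm [  1.    7.3 135.9] turn 0.001 yaw -0.162 F [-0.2  0.1 -0.2] w 0.0869 tilt [0.0001 0.0002]
```

```bash
python3 -m pendant '[[0.001,0.0037,0.03,0],[0,0.0036,0.035,0],[0,0,0.035,0],[0,0,0.02,0],[0,0,0.016,0],[0,0,0,0],[0,0,0,0]]'
python3 -m pendant '[[0,0,0,0],[0,0,0,0],[0,0,0,0],[0,0,0,0],[0,0,0,0],[0,0,0,0]]' 0.5 30
python3 -m pendant '[[0,0,0,0],[0,0,0,0]]'
python3 -c "
from h import *
go(.6175,-.1395,.10,-.063)"
```

```text
time: 16.48
ee_pos: [0.6215, -0.3143, 0.0302]
eef_rot: [0.762, 0.647, -0.0, -0.0]
ft_force: [-0.6, -0.4, -0.0]
width: 0.0872
grip_force: 0.0
time: 16.98
ee_pos: [0.6218, -0.3142, 0.0305]
eef_rot: [0.762, 0.647, 0.0, 0.0]
ft_force: [-0.6, 0.7, 2.5]
width: 0.0597
grip_force: 30.0
time: 17.15
ee_pos: [0.6218, -0.3142, 0.0305]
eef_rot: [0.762, 0.647, 0.0, 0.0]
ft_force: [-1.0, 0.6, 5.0]
width: 0.0602
grip_force: 30.0
 t 17.15 pos [ 0.6218 -0.3142  0.0305] need mm [171.7 -32.5 -69.5] turn -0.1 yaw -0.163 F [-1.   0.6  5. ] w 0.0602 tilt [ 0.0008 -0.    ]
```

```bash
python3 -m pendant '[[0,0,-0.02,0],[0,0,-0.03,0],[0,0,-0.03,-0.05],[0,0,0,-0.05],[0.03,-0.003,0,0],[0.04,-0.004,0,0],[0.04,-0.004,0,0],[0.04,-0.003,0,0]]'
python3 -m pendant '[[0.02,0,0,0],[0,0,0,0],[0,0,0,0],[0,0,0,0]]'
python3 - <<'E'
from h import *
go(.6175,-.1395,.0385,-.063)
w=r.camera('wrist'); cv2.imwrite('pics/w9.png',w['img'][:,:,::-1])
np.savez('w9.npz',xyz=w['xyz'],attitude=w['attitude'],camera_matrix=w['camera_matrix'])
for n in('vial_rack','rack_nest'):
 for d in r.outline_of(n,'wrist')[:1]:
  print(n,d['score'],np.round(d['bbox'],1))
E
```

```text
time: 17.82
ee_pos: [0.616, -0.162, 0.1092]
eef_rot: [0.729, 0.684, -0.0, -0.001]
ft_force: [1.1, 0.8, -2.2]
width: 0.0602
grip_force: 30.0
time: 18.15
ee_pos: [0.6178, -0.1447, 0.1097]
eef_rot: [0.729, 0.684, -0.0, 0.0]
ft_force: [-0.4, -0.7, -2.6]
width: 0.0595
grip_force: 30.0
 t 18.15 pos [ 0.6178 -0.1447  0.1097] need mm [ 5.2 -0.6 71.2] turn -0.001 yaw -0.064 F [-0.4 -0.7 -2.6] w 0.0595 tilt [-0.0005 -0.0007]
vial_rack 0.66 [320.9 240.6 135.2 221.4]
rack_nest 0.9 [319.7 137.2 150.6 176.1]
```

```bash
python3 - <<'E'
from h import *
w=dict(np.load('w9.npz')); g=cv2.imread('pics/w9.png',0).astype(int)
print('rows col 320', ' '.join(f'{v}:{g[v,300]}' for v in range(100,160,2)))
for z in(.105,.109,.113): print(z,[np.round(at_z(w,(u,130),z),4) for u in(253,388)])
w8=dict(np.load('w8.npz'))
for z in(.028,.032,.036): print(z,[np.round(at_z(w8,p,z),4) for p in((293,118),(367,118),(295,261),(362,261))])
E
```

```text
rows col 320 100:165 102:185 104:190 106:190 108:190 110:189 112:189 114:190 116:189 118:189 120:190 122:189 124:190 126:189 128:190 130:188 132:176 134:205 136:163 138:191 140:203 142:202 144:204 146:205 148:205 150:204 152:204 154:204 156:205 158:205
0.105 [array([ 0.5932, -0.0784,  0.105 ]), array([ 0.6528, -0.0822,  0.105 ])]
0.109 [array([ 0.594 , -0.0781,  0.109 ]), array([ 0.6521, -0.0818,  0.109 ])]
0.113 [array([ 0.5947, -0.0777,  0.113 ]), array([ 0.6513, -0.0814,  0.113 ])]
0.028 [array([ 0.6035, -0.2494,  0.028 ]), array([ 0.6629, -0.259 ,  0.028 ]), array([ 0.582 , -0.3759,  0.028 ]), array([ 0.6429, -0.3858,  0.028 ])]
0.032 [array([ 0.6038, -0.2492,  0.032 ]), array([ 0.6624, -0.2587,  0.032 ]), array([ 0.5826, -0.374 ,  0.032 ]), array([ 0.6426, -0.3837,  0.032 ])]
0.036 [array([ 0.6041, -0.249 ,  0.036 ]), array([ 0.6619, -0.2584,  0.036 ]), array([ 0.5833, -0.372 ,  0.036 ]), array([ 0.6424, -0.3816,  0.036 ])]
```

```bash
python3 -m pendant '[[0.003,0,0.015,0],[0.003,0,0.015,0],[0,0,0.015,0],[0,0,0,0],[0,0,0,0]]'
python3 - <<'E'
from h import *
go(.6175,-.1395,.0385,-.063)
w=r.camera('wrist'); g=w['img'][:,:,::-1]
np.savez('w10.npz',xyz=w['xyz'],attitude=w['attitude'],camera_matrix=w['camera_matrix'])
cv2.imwrite('pics/w10.png',cv2.resize(g[30:230,200:440],None,fx=3,fy=3,interpolation=cv2.INTER_CUBIC))
E
```

```text
time: 18.72
ee_pos: [0.6179, -0.1386, 0.0645]
eef_rot: [0.73, 0.684, -0.001, -0.0]
ft_force: [0.2, -0.1, -2.0]
width: 0.0596
grip_force: 30.0
 t 18.72 pos [ 0.6179 -0.1386  0.0645] need mm [-0.9 -0.3 26. ] turn -0.001 yaw -0.064 F [ 0.2 -0.1 -2. ] w 0.0596 tilt [-0.0016 -0.0003]
```

View pics/w10.png

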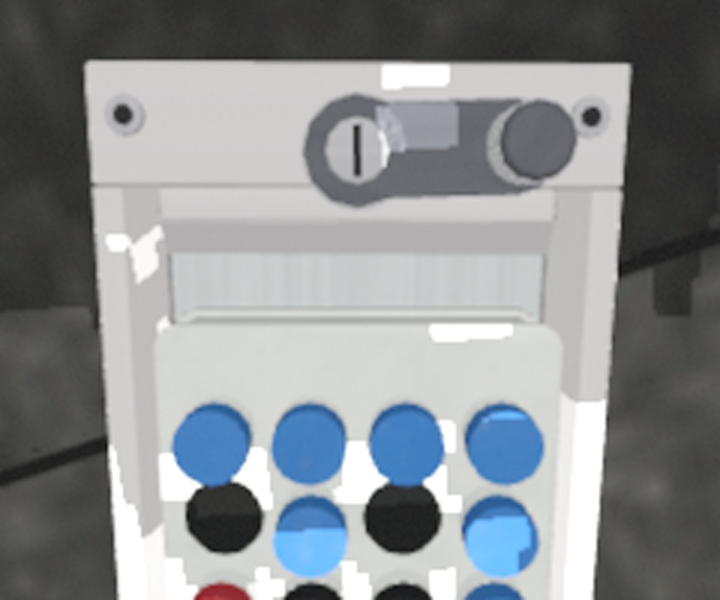

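The tab is still fully aside. The rack end (157–562, row 325) is above the pocket, whose far floor edge is at row 252, columns 172–543.

```bash
python3 - <<'E'
from h import *
w=dict(np.load('w10.npz'));f=lambda x,y:(200+x/3,30+y/3)
M=R.from_euler('z',-.063).as_matrix()
o=np.array([.6175,-.1395,0])
for n,u,v,z in [('pkL',172,252,.008),('pkR',543,252,.008),('scL',123,114,.02),('scR',592,117,.02),('pivot',357,150,.0255),('pin',538,139,.048)]+[('rk',u,v,z) for z in(.056,.06,.064,.068) for u,v in((157,333),(562,333))]:
    p=at_z(w,f(u,v),z); print(n,z,np.round(p,4),'nest',np.round((M.T@(p-o))*1000,1))
E
```

```text
pkL 0.008 [ 0.5869 -0.0677  0.008 ] nest [-35.1  69.7   8. ]
pkR 0.008 [ 0.6588 -0.0724  0.008 ] nest [37.  69.6  8. ]
scL 0.02 [ 0.5832 -0.0431  0.02  ] nest [-40.3  94.   20. ]
scR 0.02 [ 0.6657 -0.049   0.02  ] nest [42.4 93.4 20. ]
pivot 0.0255 [ 0.6239 -0.052   0.0255] nest [ 0.9 87.7 25.5]
pin 0.048 [ 0.6515 -0.0531  0.048 ] nest [28.5 88.4 48. ]
rk 0.056 [ 0.5917 -0.0776  0.056 ] nest [-29.6  60.2  56. ]
rk 0.056 [ 0.6534 -0.0815  0.056 ] nest [32.2 60.1 56. ]
rk 0.06 [ 0.5925 -0.0771  0.06  ] nest [-28.8  60.7  60. ]
rk 0.06 [ 0.6526 -0.081   0.06  ] nest [31.4 60.6 60. ]
rk 0.064 [ 0.5933 -0.0766  0.064 ] nest [-28.1  61.2  64. ]
rk 0.064 [ 0.6519 -0.0804  0.064 ] nest [30.6 61.1 64. ]
rk 0.068 [ 0.5941 -0.0762  0.068 ] nest [-27.3  61.7  68. ]
rk 0.068 [ 0.6511 -0.0799  0.068 ] nest [29.8 61.6 68. ]
```

```bash
python3 -m pendant '[[0.0033,0,0.008,0],[0,0,0.006,0],[0,0,0.005,0],[0,0,0,0]]'
python3 -m pendant '[[0,0,0.003,0],[0,0,0.002,0],[0,0,0.002,0],[0,0,0,0],[0,0,0,0]]'
```

```text
time: 19.1
ee_pos: [0.6181, -0.134, 0.0447]
eef_rot: [0.729, 0.685, -0.0, -0.001]
ft_force: [0.3, 0.7, -2.1]
width: 0.0595
grip_force: 30.0
time: 19.52
ee_pos: [0.6188, -0.1344, 0.0389]
eef_rot: [0.729, 0.684, 0.0, 0.0]
ft_force: [-1.2, -0.3, -2.5]
width: 0.0597
grip_force: 30.0
```

```bash
python3 -m pendant '[[0,0,0.001,0],[0,0,0.001,0],[0,0,0,0],[0,0,0,0]]'
python3 -m pendant '[[0,0,0,0],[0,0,0,0],[0,0,0,0],[0,0,0,0],[0,0,0,0]]' 1
python3 -m pendant '[[0,0,-0.03,0],[0,0,-0.04,0],[0,0,-0.03,0],[0,0,-0.03,0],[0,0,-0.02,0],[0,0,0,0],[0,0,0,0]]'
python3 - <<'E'
from h import *
w=r.camera('wrist'); g=w['img'][:,:,::-1]
np.savez('w11.npz',xyz=w['xyz'],attitude=w['attitude'],camera_matrix=w['camera_matrix'])
cv2.imwrite('pics/w11.png',g)
M=R.from_euler('z',-.063).as_matrix(); o=np.array([.6175,-.1395,0])
for d in r.outline_of('vial_rack','wrist')[:1]:
  m=d['mask'].astype(np.uint8);q=cv2.minAreaRect(cv2.findNonZero(m));print(d['score'],np.round(d['bbox'],1),q[2])
  rows=np.where(m.any(1))[0]
  for v in (rows[3],rows[-4]):
    cs=np.where(m[v])[0]
    for z in(.030,.038): print(v,z,[np.round(M.T@(at_z(w,(u,v),z)-o)*1000,1).tolist() for u in(cs[0],cs[-1])])
go(.4705,-.1987,.25,-.1)
for n in('reagent_bottle','small_bottle'):
 for cam in('top','scene'):
  r.camera(cam)
  for d in r.outline_of(n,cam)[:2]: print(n,cam,round(d['score'],2),np.round(d['bbox'],1))
E
```

```text
time: 19.85
ee_pos: [0.619, -0.1344, 0.0385]
eef_rot: [0.729, 0.684, 0.001, -0.0]
ft_force: [-6.9, 1.6, 11.8]
width: 0.0597
grip_force: 30.0
time: 20.27
ee_pos: [0.6188, -0.1343, 0.0368]
eef_rot: [0.729, 0.685, 0.0, -0.0]
ft_force: [-0.2, 0.7, -0.2]
width: 0.0834
grip_force: 0.0
time: 20.85
ee_pos: [0.6193, -0.1344, 0.1879]
eef_rot: [0.729, 0.684, 0.001, 0.001]
ft_force: [0.4, 0.6, -0.2]
width: 0.0873
grip_force: 0.0
0.67 [319.4 188.2  70.3 144.3] 90.0
119 0.03 [[-27.2, 64.6, 30.0], [31.2, 64.5, 30.0]]
119 0.038 [[-26.4, 65.1, 38.0], [30.5, 65.1, 38.0]]
250 0.03 [[-28.8, -60.2, 30.0], [31.7, -60.3, 30.0]]
250 0.038 [[-28.0, -56.4, 38.0], [30.9, -56.5, 38.0]]
 t 20.95 pos [ 0.6183 -0.1341  0.1858] need mm [ -73.8 -143.6  -64. ] turn 0.037 yaw -0.063 F [ 0.6  0.7 -0.8] w 0.0865 tilt [-0.0013  0.0003]
reagent_bottle top 0.6 [385.2 232.2  32.7  32.8]
reagent_bottle scene 0.56 [320.1 232.7  35.8  69.7]
small_bottle top 0.82 [464.6 250.   31.9  25.4]
small_bottle top 0.72 [248.1 165.5  74.2  47. ]
small_bottle scene 0.86 [348.4 296.6  31.1  61.9]
```

The rack bottomed out at the predicted height with contact force, and its edges run parallel to the nest. Next is the amber bottle.

```bash
python3 -m pendant '[[-0.018,-0.035,-0.02,0],[-0.018,-0.035,0,0],[-0.018,-0.035,0,0],[-0.02,-0.036,0,0],[0,0,0,0],[0,0,0,0]]' >/dev/null
python3 - <<'E'
from h import *
w=r.camera('wrist'); g=w['img'][:,:,::-1]; cv2.imwrite('pics/w12.png',g)
np.savez('w12.npz',xyz=w['xyz'],attitude=w['attitude'],camera_matrix=w['camera_matrix'])
go(.473,-.199,.127,-.063)
print('exp cap',proj(w,[[.473,-.199,.149]]))
h=cv2.cvtColor(g,cv2.COLOR_BGR2GRAY); c=cv2.HoughCircles(cv2.medianBlur(h[:270],5),cv2.HOUGH_GRADIENT,1,40,param1=100,param2=25,minRadius=15,maxRadius=70)
for q in (c[0][:8] if c is not None else []): print(np.round(q,1),g[int(q[1]),int(q[0])],'@.149',np.round(at_z(w,q[:2],.149),4),'@.04',np.round(at_z(w,q[:2],.04),4))
for n in('reagent_bottle','narrow_cup','wide_cup'):
  for d in r.outline_of(n,'wrist')[:1]: print(n,round(d['score'],2),np.round(d['bbox'],1))
E
```

```text
t 21.9 pos [ 0.4754 -0.1984  0.2062] need mm [-0.9 -2.5 79.2] turn -0.001 yaw -0.064 F [ 0.9 -0.3  0.7] w 0.0869 tilt [0.0016 0.0013]
exp cap [[316.5323901  223.59403797]]
[290.5  43.5  55.5] [54 55 55] @.149 [ 0.4659 -0.0919  0.149 ] @.04 [ 0.4589 -0.0769  0.04  ]
[317.5 187.5  34.9] [128 157 185] @.149 [ 0.4752 -0.1751  0.149 ] @.04 [ 0.4731 -0.2037  0.04  ]
[459.5 131.5  46.3] [113 116 115] @.149 [ 0.5618 -0.1465  0.149 ] @.04 [ 0.605  -0.1601  0.04  ]
[463.5  81.5  46.3] [ 82  74 214] @.149 [ 0.5626 -0.1183  0.149 ] @.04 [ 0.6063 -0.1172  0.04  ]
[622.5 210.5  37. ] [199 201 197] @.149 [ 0.6678 -0.2032  0.149 ] @.04 [ 0.7666 -0.2466  0.04  ]
[492.5  45.5  29.4] [219 149  73] @.149 [ 0.5777 -0.1003  0.149 ] @.04 [ 0.6293 -0.0897  0.04  ]
[221.5 101.5  50.5] [53 55 54] @.149 [ 0.4233 -0.1201  0.149 ] @.04 [ 0.3939 -0.1198  0.04  ]
[479.5 166.5  18.5] [242 247 245] @.149 [ 0.5751 -0.1685  0.149 ] @.04 [ 0.6252 -0.1937  0.04  ]
reagent_bottle 0.9 [317.4 192.1  79.1 102. ]
narrow_cup 0.64 [284.6  49.1  93.6  98.2]
wide_cup 0.67 [497.1   7.1  60.9  12.6]
```

```bash
python3 - <<'E'
from h import *
g=cv2.imread('pics/w12.png'); w=dict(np.load('w12.npz'))
hsv=cv2.cvtColor(g,cv2.COLOR_BGR2HSV); m=((hsv[...,1]<60)&(hsv[...,2]>150)).astype(np.uint8); m[:, :265]=0; m[:,375:]=0; m[:150]=0; m[275:]=0
n,l,s,c=cv2.connectedComponentsWithStats(m)
for i in range(1,n):
  if s[i,4]>150:
    q=cv2.minEnclosingCircle(cv2.findNonZero((l==i).astype(np.uint8))); print(s[i],q,np.round(at_z(w,q[0],.149),4))
# narrow cup: inner bright ring mouth ellipse fit: amber body at z~.05 
E
```

```text
[ 291  195   52   50 1983] ((316.43048095703125, 219.1203155517578), 25.986045837402344) [ 0.4731 -0.196   0.149 ]
```

```bash
python3 -m pendant '[[0,-0.0028,0.02,0],[0,0,0.025,0],[0,0,0.02,0],[0,0,0.014,0],[0,0,0,0],[0,0,0,0]]'
python3 -m pendant '[[0,0,0,0],[0,0,0,0],[0,0,0,0],[0,0,0,0],[0,0,0,0],[0,0,0,0],[0,0,0,0],[0,0,0,0]]' 0.2 35
python3 -m pendant '[[0,0,0,0],[0,0,0,0],[0,0,0,0]]'
```

```text
time: 22.55
ee_pos: [0.4728, -0.198, 0.1264]
eef_rot: [0.729, 0.685, -0.001, -0.0]
ft_force: [0.7, -0.1, 0.0]
width: 0.0871
grip_force: 0.0
time: 23.22
ee_pos: [0.4726, -0.1982, 0.1268]
eef_rot: [0.729, 0.684, 0.0, -0.0]
ft_force: [1.7, 1.1, -0.4]
width: 0.0416
grip_force: 0.0
time: 23.47
ee_pos: [0.4725, -0.1982, 0.1268]
eef_rot: [0.729, 0.684, -0.0, -0.0]
ft_force: [-0.9, 0.1, 1.1]
width: 0.0322
grip_force: 35.0
```

```bash
python3 -m pendant '[[0,0,-0.01,0],[0,0,-0.02,0],[0,0,-0.02,0],[0,0,-0.02,0],[0,0,-0.01,0],[0,0,0,0],[0,0,0,0]]'
python3 -m pendant '[[0.03,-0.002,0,0],[0.03,-0.002,0,0],[0.03,-0.002,0,0],[0,0,0,0],[0,0,0,0],[0,0,0,0]]'
cat > cup.py <<'E'
from h import *
import sys
w=r.camera('wrist'); g=w['img'][:,:,::-1].copy(); cv2.imwrite(f'pics/{sys.argv[1]}.png',g)
go(.474,.012,.2,-.063)
hsv=cv2.cvtColor(g,cv2.COLOR_BGR2HSV)
for n,rr in(('wide_cup',.044),('narrow_cup',.0375)):
  for d in r.outline_of(n,'wrist')[:2]:
    b=d['bbox']; print(n,round(d['score'],2),np.round(b,1))
  x,y=(.474,.012) if n=='wide_cup' else (.4515,-.079)
  # refine: fit projected mouth circle to white/dark edge by gradient along normals
  gr=cv2.GaussianBlur(cv2.cvtColor(g,cv2.COLOR_BGR2GRAY),(5,5),0).astype(np.float32)
  gx,gy=cv2.Sobel(gr,cv2.CV_32F,1,0),cv2.Sobel(gr,cv2.CV_32F,0,1)
  a=np.linspace(0,2*np.pi,180,endpoint=False); best=[]
  for dx in np.arange(-.012,.0121,.0005):
    for dy in np.arange(-.012,.0121,.0005):
      C=np.array([x+dx,y+dy,.04]); u=np.c_[np.cos(a),np.sin(a),0*a]
      p=proj(w,C+rr*u); q=proj(w,C+(rr+.004)*u); nrm=q-p; nrm/=np.linalg.norm(nrm,axis=1)[:,None]
      i=np.round(p).astype(int); ok=(i[:,0]>2)&(i[:,0]<637)&(i[:,1]>2)&(i[:,1]<235)
      if ok.sum()<50: continue
      v=-(gx[i[ok,1],i[ok,0]]*nrm[ok,0]+gy[i[ok,1],i[ok,0]]*nrm[ok,1]); best.append((np.clip(v,0,300).mean(),x+dx,y+dy,ok.sum()))
  best.sort(reverse=True); print(n,np.round(best[:4],4).tolist())
E
python3 cup.py w13
```

```text
time: 24.05
ee_pos: [0.4726, -0.1981, 0.2066]
eef_rot: [0.729, 0.685, 0.0, 0.0]
ft_force: [0.8, -0.1, -4.0]
width: 0.0324
grip_force: 35.0
time: 24.55
ee_pos: [0.4718, -0.1084, 0.2058]
eef_rot: [0.729, 0.685, -0.001, -0.0]
ft_force: [0.1, -0.8, -2.9]
width: 0.0323
grip_force: 35.0
 t 24.6 pos [ 0.4718 -0.1089  0.2061] need mm [120.8  -5.5   6. ] turn -0.001 yaw -0.064 F [-0.4 -0.9 -3.7] w 0.0327 tilt [-0.0013 -0.0004]
wide_cup 0.76 [314.3  50.5 110.4 101. ]
wide_cup [[141.5494, 0.479, 0.0105, 138.0], [140.9151, 0.4785, 0.01, 139.0], [140.419, 0.479, 0.01, 139.0], [140.3493, 0.4785, 0.0095, 140.0]]
narrow_cup 0.84 [298.6 142.3  89.5  77.6]
narrow_cup [[121.2618, 0.455, -0.074, 180.0], [119.9738, 0.4545, -0.074, 180.0], [119.0792, 0.4555, -0.074, 180.0], [117.4124, 0.454, -0.074, 180.0]]
```

```bash
cat > cup2.py <<'E'
from h import *
from scipy.optimize import minimize
import sys
def fit(c,g,x,y,r0,z=.04,vmax=398):
  gr=cv2.GaussianBlur(cv2.cvtColor(g,cv2.COLOR_RGB2GRAY),(5,5),0).astype(np.float32)
  G=cv2.Sobel(gr,cv2.CV_32F,1,0),cv2.Sobel(gr,cv2.CV_32F,0,1); a=np.linspace(0,2*np.pi,240,endpoint=False);u=np.c_[np.cos(a),np.sin(a),0*a]
  def f(t):
    C=np.array([t[0],t[1],z]);p=proj(c,C+t[2]*u);n=proj(c,C+(t[2]+.004)*u)-p;n/=np.linalg.norm(n,axis=1)[:,None]
    s=[cv2.remap(k,p[:,:1].astype(np.float32),p[:,1:].astype(np.float32),1)[:,0] for k in G]
    return -np.clip(-(s[0]*n[:,0]+s[1]*n[:,1]),0,250)[p[:,1]<vmax].mean()
  b=min(((f((x+i,y+j,r0+k)),x+i,y+j,r0+k) for i in np.arange(-.012,.0121,.002) for j in np.arange(-.012,.0121,.002) for k in(0,.0015,.003)))
  q=minimize(f,b[1:],method='Nelder-Mead',options=dict(initial_simplex=np.array(b[1:])+np.vstack([np.zeros(3),np.eye(3)*.0015])));return np.round(q.x,4),round(q.fun,1)
t=r.camera('top');w=r.camera('wrist')
for n,x,y,r0 in(('wide',.474,.012,.044),('narrow',.452,-.078,.0375)):
  print(n,'top',fit(t,t['img'],x,y,r0),'wrist',fit(w,w['img'],x,y,r0,vmax=235))
E
python3 cup2.py
```

```text
wide top (array([0.4725, 0.0143, 0.0478]), np.float64(-241.4)) wrist (array([0.4755, 0.0124, 0.0475]), np.float64(-184.3))
narrow top (array([ 0.4452, -0.0542,  0.0209]), np.float64(-109.7)) wrist (array([ 0.4527, -0.0785,  0.0413]), np.float64(-194.4))
```

```bash
python3 -m pendant '[[0.03,-0.0012,0,0],[0.03,-0.0012,0,0],[0.03,-0.0013,0,0],[0.02,-0.0013,0,0],[0.0118,0,0,0],[0,0,0.015,0],[0,0,0.015,0],[0,0,0,0]]'
python3 -m pendant '[[0,0,0,0],[0,0,0,0]]'
python3 -c "
from h import *
go(.4745,.013,.1328,-.063)"
```

```text
time: 25.47
ee_pos: [0.4737, 0.0129, 0.1745]
eef_rot: [0.729, 0.684, -0.002, -0.001]
ft_force: [-1.1, -1.5, -3.2]
width: 0.0324
grip_force: 35.0
time: 25.63
ee_pos: [0.4754, 0.0131, 0.1775]
eef_rot: [0.729, 0.684, 0.0, 0.0]
ft_force: [-0.1, -0.4, -2.6]
width: 0.0322
grip_force: 35.0
 t 25.63 pos [0.4754 0.0131 0.1775] need mm [-0.2 -0.9 44.7] turn -0.001 yaw -0.064 F [-0.1 -0.4 -2.6] w 0.0322 tilt [ 0.0006 -0.    ]
```

```bash
python3 -m pendant '[[0,-0.0008,0.01,0],[0,0,0.01,0],[0,0,0.008,0],[0,0,0,0],[0,0,0,0]]'
python3 -m pendant '[[0,0,0.006,0],[0,0,0.005,0],[0,0,0.003,0],[0,0,0,0],[0,0,0,0]]'
python3 -c "
from h import *
go(.4745,.013,.1328,-.063)"
```

```text
time: 26.05
ee_pos: [0.4737, 0.0137, 0.1482]
eef_rot: [0.729, 0.684, -0.001, -0.0]
ft_force: [0.3, -0.1, -2.9]
width: 0.0323
grip_force: 35.0
time: 26.47
ee_pos: [0.4741, 0.0139, 0.1347]
eef_rot: [0.729, 0.684, -0.0, -0.0]
ft_force: [0.2, -0.4, -2.3]
width: 0.0323
grip_force: 35.0
 t 26.47 pos [0.4741 0.0139 0.1347] need mm [-0.8  0.5  1.9] turn 0.0 yaw -0.063 F [ 0.2 -0.4 -2.3] w 0.0323 tilt [-0.0004 -0.0001]
```

```bash
python3 -m pendant '[[0,0,0.001,0],[0,0,0.001,0],[0,0,0.001,0],[0,0,0,0],[0,0,0,0]]'
python3 -m pendant '[[0,0,0,0],[0,0,0,0],[0,0,0,0],[0,0,0,0],[0,0,0,0]]' 0.8
python3 -m pendant '[[0,0,-0.02,0],[0,0,-0.03,0],[0,0,-0.03,0],[0,0,0,0],[0,0,0,0]]'
python3 - <<'E'
from h import *
go(.4395,-.3675,.2,-.063)
t=r.camera('top')
for d in r.outline_of('reagent_bottle','top')[:1]: print(d['score'],np.round(d['bbox'],1))
E
```

```text
time: 26.88
ee_pos: [0.4743, 0.0139, 0.132]
eef_rot: [0.729, 0.684, 0.0, 0.0]
ft_force: [-0.2, 0.5, -1.7]
width: 0.0322
grip_force: 35.0
time: 27.3
ee_pos: [0.4743, 0.0139, 0.1319]
eef_rot: [0.729, 0.685, 0.0, 0.0]
ft_force: [0.8, -0.4, 0.4]
width: 0.0576
grip_force: 0.0
time: 27.72
ee_pos: [0.4751, 0.0141, 0.2133]
eef_rot: [0.729, 0.685, 0.002, 0.001]
ft_force: [0.6, 0.2, -1.5]
width: 0.0693
grip_force: 0.0
 t 27.72 pos [0.4751 0.0141 0.2133] need mm [-383.1  -11.6   12.6] turn 0.0 yaw -0.063 F [ 0.6  0.2 -1.5] w 0.0693 tilt [0.0032 0.0014]
0.54 [295.6 232.6   4.4  16.4]
```

```bash
python3 -m pendant '[[-0.035,-0.001,0,0],[-0.04,-0.001,0,0],[-0.04,-0.001,0,0],[-0.04,-0.001,0,0],[-0.04,-0.001,0,0],[-0.04,-0.001,0,0],[-0.04,-0.001,0,0],[-0.04,-0.001,0,0]]' 1 >/dev/null
python3 -m pendant '[[-0.04,-0.002,0.01,0],[-0.028,-0.001,0.02,0],[0,0,0.01,0],[0,0,0,0],[0,0,0,0],[0,0,0,0]]' >/dev/null
python3 - <<'E'
from h import *
w=r.camera('wrist'); g=w['img'][:,:,::-1].copy(); cv2.imwrite('pics/w14.png',g)
go(.440,-.3675,.095,-.063); print('exp',proj(w,[[.44,-.3675,.112]]))
hsv=cv2.cvtColor(g,cv2.COLOR_BGR2HSV); m=((hsv[...,1]>130)&(abs(hsv[...,0].astype(int)-107)<14)&(hsv[...,2]>90)).astype(np.uint8)
n,l,s,c=cv2.connectedComponentsWithStats(m)
for i in range(1,n):
  if s[i,4]>300:
    q=cv2.minEnclosingCircle(cv2.findNonZero((l==i).astype(np.uint8))); print(s[i],np.round(q[0],1),q[1],np.round(at_z(w,q[0],.112),4))
E
```

```text
t 29.03 pos [ 0.44   -0.3665  0.1723] need mm [-1.   0.  77.3] turn 0.002 yaw -0.061 F [0.9 0.4 0. ] w 0.0869 tilt [0.0008 0.0005]
exp [[318.77705789 224.13988719]]
[ 102    0  143   57 4710] [173.    3.5] 71.04409790039062 [ 0.3688 -0.2348  0.112 ]
[ 298  199   44   46 1577] [319.3 221.5] 23.01734161376953 [ 0.4404 -0.3657  0.112 ]
```

```bash
python3 -m pendant '[[0,0,0.02,0],[0,0,0.025,0],[0,0,0.02,0],[0,0,0.012,0],[0,0,0,0],[0,0,0,0]]'
python3 -m pendant '[[0,0,0,0],[0,0,0,0],[0,0,0,0],[0,0,0,0],[0,0,0,0],[0,0,0,0],[0,0,0,0],[0,0,0,0]]' 0.15 30
python3 -m pendant '[[0,0,0,0],[0,0,0,0],[0,0,0,0],[0,0,0,0]]'
python3 -m pendant '[[0,0,-0.01,0],[0,0,-0.02,0],[0,0,-0.03,0],[0,0,-0.02,0],[0,0,0,0],[0,0,0,0]]'
python3 -c "
from h import *
go(.4515,-.0785,.18,-.063)"
```

```text
time: 29.53
ee_pos: [0.4396, -0.3673, 0.0954]
eef_rot: [0.729, 0.685, 0.0, 0.0]
ft_force: [-0.8, 0.4, 1.0]
width: 0.087
grip_force: 0.0
time: 30.2
ee_pos: [0.4391, -0.3676, 0.0948]
eef_rot: [0.729, 0.685, 0.0, -0.0]
ft_force: [0.3, 0.1, -0.2]
width: 0.0417
grip_force: 0.0
time: 30.53
ee_pos: [0.4391, -0.3676, 0.0947]
eef_rot: [0.729, 0.685, 0.0, -0.0]
ft_force: [0.9, -1.3, -1.0]
width: 0.0283
grip_force: 30.0
time: 31.03
ee_pos: [0.4395, -0.368, 0.1761]
eef_rot: [0.729, 0.684, 0.001, 0.001]
ft_force: [0.5, -0.7, -2.2]
width: 0.0282
grip_force: 30.0
 t 31.03 pos [ 0.4395 -0.368   0.1761] need mm [289.7  -6.3  -4.1] turn -0.0 yaw -0.063 F [ 0.5 -0.7 -2.2] w 0.0282 tilt [ 0.0022 -0.0007]
```

```bash
python3 -m pendant '[[0.03,-0.001,0,0],[0.04,-0.001,0,0],[0.04,-0.001,0,0],[0.04,-0.001,0,0],[0.03,-0.001,0,0],[0,0,0,0],[0,0,0,0],[0,0,0,0]]' >/dev/null
python3 - <<'E'
import re
src=open('cup2.py').read().split("t=r.camera")[0]
exec(src)
w=r.camera('wrist'); cv2.imwrite('pics/w15.png',w['img'][:,:,::-1])
print(fit(w,w['img'],.4515,-.0785,.0395,vmax=240)); go(.4515,-.0785,.1007,-.063)
E
```

```text
(array([ 0.4525, -0.0798,  0.0408]), np.float64(-215.5))
 t 31.75 pos [ 0.4449 -0.1886  0.1744] need mm [110.4  -0.5  73.7] turn -0.001 yaw -0.064 F [-0.3 -0.2 -1.6] w 0.0286 tilt [-0.0008 -0.0003]
```

```bash
python3 -m pendant '[[0.03,0,0,0],[0.03,0,0,0],[0.03,0,0,0],[0.02,0,0,0],[0,0,0.015,0],[0,0,0.015,0],[0,0,0,0],[0,0,0,0]]'
python3 -c "
from h import *
go(.4515,-.079,.1007,-.063)"
```

```text
time: 32.42
ee_pos: [0.4518, -0.0793, 0.1444]
eef_rot: [0.73, 0.684, -0.001, -0.0]
ft_force: [-0.5, -0.5, -1.5]
width: 0.0288
grip_force: 30.0
 t 32.42 pos [ 0.4518 -0.0793  0.1444] need mm [ 0.3 -0.2 43.7] turn -0.002 yaw -0.065 F [-0.5 -0.5 -1.5] w 0.0288 tilt [-0.002 -0.001]
```

```bash
python3 -m pendant '[[0,0,0.01,0],[0,0,0.01,0],[0,0,0.01,0],[0,0,0,0],[0,0,0,0]]'
python3 -m pendant '[[0,0,0.006,0],[0,0,0.004,0],[0,0,0.002,0],[0,0,0,0],[0,0,0,0]]'
python3 -c "
from h import *
go(.4515,-.079,.1007,-.063)"
```

```text
time: 32.83
ee_pos: [0.4518, -0.0781, 0.1141]
eef_rot: [0.729, 0.684, -0.001, -0.0]
ft_force: [0.4, 0.7, -1.1]
width: 0.0285
grip_force: 30.0
time: 33.25
ee_pos: [0.4524, -0.0779, 0.1028]
eef_rot: [0.729, 0.684, -0.0, -0.0]
ft_force: [-0.8, -0.0, -1.0]
width: 0.0281
grip_force: 30.0
 t 33.25 pos [ 0.4524 -0.0779  0.1028] need mm [-1.1 -0.8  2.1] turn -0.0 yaw -0.063 F [-0.8 -0.  -1. ] w 0.0281 tilt [-0.0001  0.    ]
```

```bash
python3 -m pendant '[[0,-0.0008,0.001,0],[0,0,0.001,0],[0,0,0.001,0],[0,0,0,0],[0,0,0,0]]'
python3 -m pendant '[[0,0,0,0],[0,0,0,0],[0,0,0,0],[0,0,0,0],[0,0,0,0]]' 0.8
python3 -m pendant '[[0,0,-0.02,0],[0,0,-0.03,0],[0,0,-0.04,0],[0,0,-0.04,0],[0,0,-0.03,0],[-0.03,0,0,0],[-0.03,0,0,0],[0,0,0,0]]'
python3 -m pendant '[[-0.04,0,0,0],[-0.04,0,0,0],[-0.03,0,0,0],[0,0,0,0],[0,0,0,0]]'
python3 - <<'E'
from h import *
go(0.45,-.2,.2,-.063)
a=r.camera('top')['img'][:,:,::-1];b=r.camera('scene')['img'][:,:,::-1]
A=cv2.resize(a[130:280,190:440],None,fx=1.6*2,fy=1.6*2,interpolation=cv2.INTER_CUBIC)[:, :800]
A=cv2.resize(a[135:275,200:440],(548,320),interpolation=cv2.INTER_CUBIC);B=cv2.resize(b[150:290,250:450],(400,280),interpolation=cv2.INTER_CUBIC)
C=np.zeros((600,548,3),np.uint8);C[:320]=A;C[320:,:400]=B;cv2.imwrite('pics/fin.png',C)
E
```

```text
time: 33.67
ee_pos: [0.4516, -0.0778, 0.0998]
eef_rot: [0.729, 0.685, 0.0, -0.0]
ft_force: [1.4, -0.2, -1.8]
width: 0.0286
grip_force: 30.0
time: 34.08
ee_pos: [0.4516, -0.0778, 0.0998]
eef_rot: [0.729, 0.684, 0.0, -0.0]
ft_force: [0.0, 1.0, 1.0]
width: 0.0538
grip_force: 0.0
time: 34.75
ee_pos: [0.4471, -0.1432, 0.2606]
eef_rot: [0.731, 0.682, 0.0, 0.001]
ft_force: [-0.7, -1.3, 0.2]
width: 0.0698
grip_force: 0.0
time: 35.17
ee_pos: [0.4402, -0.2492, 0.2596]
eef_rot: [0.73, 0.683, -0.001, -0.0]
ft_force: [0.9, 0.7, 0.7]
width: 0.0698
grip_force: 0.0
 t 35.17 pos [ 0.4402 -0.2492  0.2596] need mm [49.8  6.6 59.6] turn -0.004 yaw -0.067 F [0.9 0.7 0.7] w 0.0698 tilt [-0.0007 -0.0007]
```

View pics/fin.png

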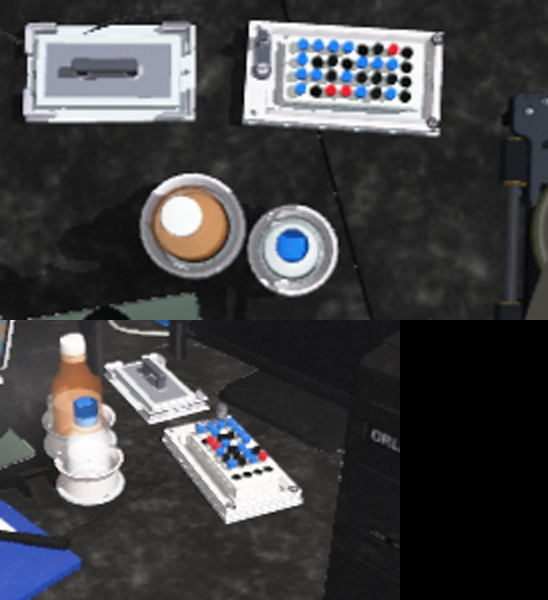

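```bash
python3 - <<'E'
from h import *
t=r.camera('top');s=r.camera('scene')
def tri(a,b):
    o1,d1=ray(t,a);o2,d2=ray(s,b);k=np.linalg.lstsq(np.c_[d1,-d2],o2-o1,rcond=None)[0]
    return np.round((o1+d1*k[0]+o2+d2*k[1])/2,4)
print('amber',tri((279.7,229.5),(286.5,159.5)),np.round(at_z(t,(279.7,229.5),.155),4),proj(s,[[.474,.0139,.155],[.4515,-.078,.118]]).round(1))
print('small',tri((327.9,242.6),(293,191)),np.round(at_z(t,(327.9,242.6),.118),4), 'exp top px',proj(t,[[.4743,.0139,.155],[.4516,-.0778,.118]]).round(1))
E
```

```text
amber [0.4734 0.0121 0.1534] [0.4727 0.0122 0.155 ] [[286.2 158.6]
 [292.3 190.3]]
small [ 0.4513 -0.0786  0.1162] [ 0.4497 -0.0781  0.118 ] exp top px [[278.8 228.7]
 [327.8 241.6]]
```

The final view shows everything in place: plate in the rest, rack in the nest with the tab aside, and both bottles upright in their cups. The measured cap heights match fully seated bottles, so I hand in.

```bash
python3 -c "
from bench import r
print(r.close_job())"
```

```text
the job is handed in; nothing more can be done
None
```

I handed the job in at about 35 s: tab fully aside, cover plate in the lid rest, rack home in the nest, and both bottles upright in their cups with the gripper clear. The hand-in reported no verdict.

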